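Take the slice stop off its T-track

TASK

Take the stop off the slicing guide for washing: slide it along the T-track to the open bay at the track's end, lift it off there, and stand it upright on its foot, flat on the floor of the small dark steel tray in front of the microwave. Leave the jars and shakers where they are.

Things in the scene. Friction and masses are not known exactly. Their poses are not given: they have to be found in the camera images.
- guide: Fixed slicing guide: light wooden board 250x105x10 mm (y -35 to +70) with an aluminium T-track 240x68 mm along x. Origin: worktop level, under the track's middle; +x along the track to its open end, z up. Slot 48 mm wide, closed at x = -112; floor at z = 16, walls to z = 28 mm. Two lips (z 28 to 34, gap 22 mm) cover the slot from x = -112 to +47 mm; beyond is the open bay.
- bay (a point): Middle of the open bay, on the slot floor (guide x = +79.5, y = 0, z = 16 mm); axes as the guide's. The bay has no lips; it runs from guide x = +47 to +112 mm, where a 28 mm high aluminium end block closes it. The stop's foot is clear of the lips while the stop's origin is at guide x = +72 to +87 mm (+87: foot against the block); there it lifts straight up.
- stop: Slice stop, loose, 0.16 kg, starts captive in the track and slides with light friction. Origin: middle of its foot's underside; at the start its axes are the guide's. Steel foot 50 mm along x, 44 along y, 8 thick (play 2 mm each side, 4 mm upwards). Stem 34x16 mm, white collar 34x40 mm at z 22 to 28, then an upright wooden plate. Stands stably on its foot.
- stop_grip (a point): Point to grip on the stop's upright light wooden plate, 90 mm above the foot's underside, on its centre line; axes as the stop's. The plate is 12 mm thick along x, 84 mm wide along y, and spans 26 to 114 mm above the foot's underside.
- wash_tray: Small open dark steel tray, fixed, 140 mm along x, 80 mm along y, 13 mm high, walls 4 mm. Origin: middle of its underside on the worktop. The inner floor (132x72 mm) is 4 mm above the worktop. The microwave, 275 mm high, stands 20 to 70 mm behind its -y edge, so keep the hand's wide side clear of it and come over from above or in front.
- salt: Bystander, loose, to be left alone: salt shaker, glass with grey cap, 44x44x90 mm; origin in the middle of its underside, z up.
- jar_1: Bystander, loose, to be left alone: glass jar with grey lid, 60x60x80 mm; origin in the middle of its underside, z up.
- honey: Bystander, loose, to be left alone: small jar with cream lid, 51x50x54 mm; origin in the middle of its underside, z up.

How it is judged:
By the outcome, as a careful person would: the job done as asked, in the order asked, and still so for the second after the job is handed in, with the robot touching nothing.
It also fails if it takes over 51 s, if anything falls off the work surface, if the arm or the gripper's body presses on something with over 40 N, if the wrist force passes 120 N, or if a joint passes its speed limit or range.

ROBOT

A 7-joint arm with a two-finger parallel gripper is mounted at the origin on a cart in front of the work surface, level with it; the furniture and walls round the work are solid. World frame = base frame: x ahead of the robot, y to its left, z up, the work surface at z = 0. Lengths are in m, angles in degrees, forces in N, time in s.
With the tool pointing down it reaches from about 0.425 to 0.875 m from the base axis. Payload 4.7 kg.
Tool frame: the origin (TCP) lies on the centre line of the jaws, within the pads' length; the fingertips stand 14 mm ahead of it and the grasp point (between the pads) lies 5 mm behind it; z points along the fingers, y is the line along which they close (so a half turn about z gives the same grasp; the last joint's range is limited). The gripper opens to 87 mm and grips with 3 to 60 N. Pads are 19 mm wide; open, the fingers measure 117 mm over their backs; the gripper's body (75 mm by 190 mm) begins 51 mm behind the grasp point.
Start: joints at [-74.421, 18.392, -4.016, 83.108, 1.295, 78.541, -3.26], TCP at [0.166, 0.629, 0.237] pointing down, gripper open.
Joint ranges: [-163.93, 163.93], [-17.29, 119.83], [-79.2, 71.16], [3.27, 140.29], [-89.18, 269.18], [5.43, 117.66], [-154.24, 154.24]. Speed limits (degrees/s): [147.25, 147.25, 180, 180, 180, 180, 180].

INTERFACE

Orientations are given as [roll, pitch, yaw] about the fixed x, y, z axes, in that order (R = Rz(yaw) Ry(pitch) Rx(roll)).
In Python, from cell import env gives the robot as it stands.
- The arm moves only by the tool jog_arm, never from a script. Its argument "motion" is a list that holds one entry, the list of rows, each a list of 7 numbers: the shift along the tool's x, y, z in units of 0.1 m (1.0 is 0.1 m), then the turn, a rotation vector about the tool's x, y, z in units of 180 degrees (1.0 is 180 degrees), then the closure, from 0 (fully open) to 1 (shut). A call has 1 to 5 rows; each row is the pose to reach, as a shift and turn from the pose commanded when the call began, along the tool's axes at that moment, turning the shorter way round; what a row does not reach only later rows make up. A row lasts 1/10 s, in which the tool goes at most 50 mm and 8.59 degrees, less where a joint would pass 70% of its speed; a pose out of reach is approached as far as the arm can. A call with a number of a shift or a turn outside -1 to 1 is refused whole. A call with a gripper value outside its range is refused whole. The fingers move at their own pace and stop on an object; "grip_force" is the grip in N (left out, the last holds). Time passes only in rows, so rows that repeat a pose let the fingers close. It gives the time, the measured TCP pose, the force, the opening and the grip force at its end, in the units of the state.
- env.get_obs(): the state, without advancing time (a new reading comes with each control period).
- env.read_camera(name): name is "side" or "top"; returns (picture, depth): 420x560x3 uint8, red, green, blue; 420x560 float32, m along the optical axis (not along the pixel's ray), 0 where there is no reading.
- env.camera_info(name): a dict with "camera_matrix" (3x3 intrinsics, pixels), "origin" and "orientation" of the camera in the world. Camera axes: x right, y down, z forward; pixel columns grow to the right and rows downward; lengths in m; the calibration is good to about 2 mm. A picture is of the moment at which its call begins. camera_info takes no time and is no camera call.
- env.sign_off(): hands the job in; it is judged then, once.
The state is a dict: "time_s": time; "qpos": joint angles; "joint_velocities": joint speeds; "effort": joint torques, N m; "tool_pos": TCP position; "tool_rot": TCP orientation; "force": force on the tool from outside, world axes, zero at the start; "wrist_torque": the same for the moment, N m; "grip_width": finger opening in m; "grasp_force": force on a finger pad.
Only numpy, scipy, OpenCV 4.12 (cv2) and the standard library are available. Lean on these libraries where they do the work, as an engineer would, in place of code of your own. Each camera call takes 0.05 s, during which the arm holds its last target. There are 200 camera calls.

## Working session

There is one attempt and no reset: what is moved stays moved. The work goes in short steps, Python scripts to look and compute and a tool call to move; the robot and the scene stay as the last step left them, time stands still between calls to the robot, and variables do not carry over. Pictures are saved under pics/ and viewed, at most 10 in all, crops included, and the job is handed in when it is done.

Besides the shell and the picture viewer there is one more tool, called after ">>>" in YAML: its name, and indented under it one key for each argument. jog_arm: Moves the arm, as the interface text tells. Shifts and turns lie within -1 to 1; 1 stands for 0.1 m of shift or 180 degrees of turn. Its arguments: {"type":"object","properties":{"motion":{"type":"array","items":{"type":"array","items":{"type":"array","items":{"type":"number"}}}},"grip_force":{"type":"number"}},"required":["motion"]}

```bash
mkdir -p pics; ls
python3 - <<'E'
from cell import env
import cv2,numpy as np
o=env.get_obs();print(o)
for n in("side","top"):
    p,d=env.read_camera(n);cv2.imwrite(f"pics/{n}0.png",p[:,:,::-1]);np.savez(f"{n}0.npz",p=p,d=d);print(env.camera_info(n))
E
```

```text
pics
{'time_s': 0.0, 'qpos': array([-74.42153791,  18.43993705,  -4.01738386,  83.17665635,
         1.29630035,  78.54290927,  -3.25879367]), 'joint_velocities': array([-0.00293655, -0.03177693, -0.01678038, -0.00985451, -0.02975687,
       -0.00354592,  0.06266214]), 'effort': array([-4.48854435e-04, -4.91285455e+01, -4.04097615e-01, -3.12529778e+01,
       -6.39441842e-02,  4.39861254e-02,  1.96945653e-04]), 'tool_pos': array([0.16561303, 0.62797362, 0.23543647]), 'tool_rot': array([-1.79885828e+02,  6.64695141e-03,  1.65234557e+02]), 'force': array([0.00267988, 0.47471035, 0.63889887]), 'wrist_torque': array([-0.04163583,  0.0192842 , -0.01892608]), 'grasp_force': 0.0, 'grip_width': 0.08671332469295803}
{'camera_matrix': array([[386.41781366,   0.        , 280.02081431],
       [  0.        , 386.41781366, 214.58819784],
       [  0.        ,   0.        ,   1.        ]]), 'origin': array([0.62090823, 0.48156535, 0.82965872]), 'orientation': array([-1.51450740e+02, -3.91233055e-02,  1.69137005e+02])}
{'camera_matrix': array([[431.85733328,   0.        , 278.08905766],
       [  0.        , 431.85733328, 206.44718031],
       [  0.        ,   0.        ,   1.        ]]), 'origin': array([0.46156503, 0.07649806, 1.14748474]), 'orientation': array([-175.66938059,   -1.0286722 ,  -90.29451461])}
```

View pics/side0.png

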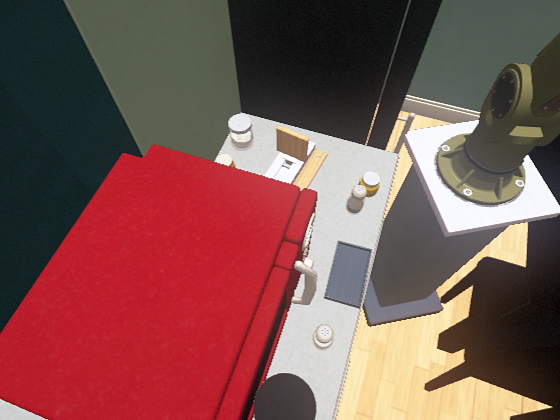

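View pics/top0.png

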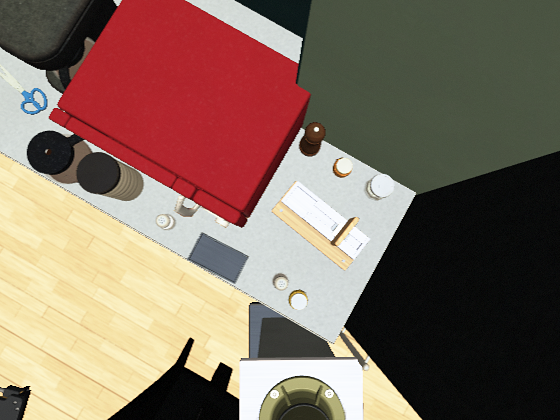

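The side view shows the guide at about (290,165) with the stop's plate at (292,143), and the tray at (348,272). In the top view the guide runs from (283,190) to (368,245), with the plate at (345,232) and the tray at (218,257). I'll zoom in to see which end of the track is open.

Run:
```python
import cv2,numpy as np
t=cv2.imread("pics/top0.png")[165:285,180:400]
s=cv2.imread("pics/side0.png")[110:225,215:395]
t=cv2.resize(t,(550,300),interpolation=cv2.INTER_CUBIC);s=cv2.resize(s,(450,288),interpolation=cv2.INTER_CUBIC)
c=np.zeros((590,550,3),np.uint8);c[:300]=t;c[300:588,:450]=s
cv2.imwrite("pics/crop0.png",c)
```

```text
(no output)
```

View pics/crop0.png

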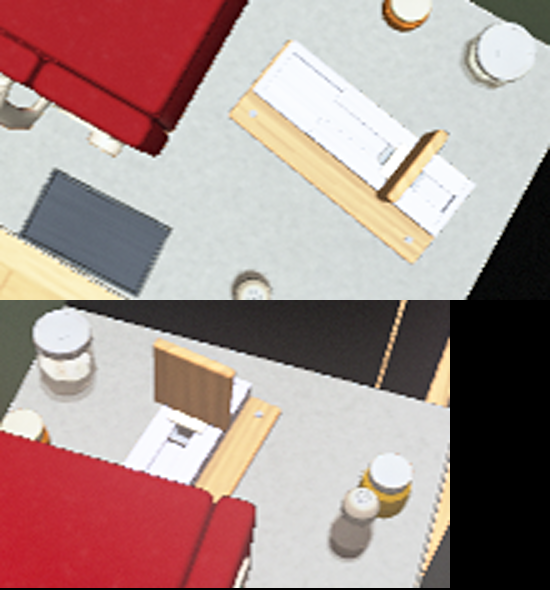

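Since the wooden strip is on the guide's +y side, the open end is the upper-left one, beside the microwave. The stop is near the closed end. Next I'll measure with the depth images.

```bash
cat > h.py <<'E'
import numpy as np,cv2
from scipy.spatial.transform import Rotation as R
from cell import env
def cloud(n,p,d):
    i=env.camera_info(n);K=i["camera_matrix"];v,u=np.mgrid[:420,:560]
    c=np.dstack([(u-K[0,2])/K[0,0]*d,(v-K[1,2])/K[1,1]*d,d])
    return c@R.from_euler("xyz",i["orientation"],degrees=True).as_matrix().T+i["origin"]
def rect(w,m,name,k=None):
    m=m.astype(np.uint8)
    n,l,s,_=cv2.connectedComponentsWithStats(m)
    if n<2: print(name,"none");return
    j=1+s[1:,4].argmax();q=w[l==j]
    r=cv2.minAreaRect(q[:,:2].astype(np.float32)*1000)
    print(name,len(q),"rect c",np.round(r[0],1),"size",np.round(r[1],1),"ang",round(r[2],1),"z p5/50/95",np.round(np.percentile(q[:,2],[5,50,95])*1000,1))
    print("   corners",np.round(cv2.boxPoints(r)).tolist())
    return q
E
python3 - <<'E'
from h import *
for n,boxes in (("top",dict(guide=(165,285,268,372),tray=(225,290,180,255))),("side",dict(guide=(110,215,255,330),tray=(230,310,320,375)))):
    f=np.load(n+"0.npz");p,d=f["p"],f["d"];w=cloud(n,p,d);z=w[:,:,2]
    hsv=cv2.cvtColor(p,cv2.COLOR_RGB2HSV);H,S,V=cv2.split(hsv)
    def box(b):
        m=np.zeros(d.shape,bool);m[b[0]:b[1],b[2]:b[3]]=1;return m&(d>0)
    print("==",n)
    g=box(boxes["guide"]);nm=(w[:,:,1]>-.6)
    rect(w,g&(S>60)&(abs(z-.010)<.009),"strip")
    rect(w,g&(S<40)&(z>.022)&(z<.042),"track")
    q=rect(w,g&(z>.06)&(z<.14)&(S>60)&(H<30),"plate")
    rect(w,g&(z>.12)&(z<.14)&(S>60)&(H<30),"platetop")
    rect(w,box(boxes["tray"])&(V<130)&(S>30),"tray")
    if n=="top":
        rect(w,(z>.24)&(z<.31)&(H<8)|(z>.24)&(z<.31)&(H>172),"microwave")
        tab=(abs(z)<.006)&(S<40)&(w[:,:,0]>.2);print("table z",np.median(z[tab]))
        for nm,b in dict(salt=(270,295,268,293),j=(285,312,286,312),honey=(155,180,330,355),jar=(170,200,365,398),shaker=(210,232,152,178),handle=(190,222,172,205)).items():
            rect(w,box(b)&(z>.02),nm)
E
```

```text
== top
strip 1289 rect c [488.6 -45.6] size [250.4  81.6] ang 49.6 z p5/50/95 [ 6.1 10.  13.6]
   corners [[376.0, -115.0], [439.0, -167.0], [601.0, 23.0], [539.0, 76.0]]
track 930 rect c [535.5 -37.5] size [164.7  68.8] ang 50.7 z p5/50/95 [25.2 32.8 37.3]
   corners [[457.0, -79.0], [510.0, -123.0], [614.0, 4.0], [561.0, 48.0]]
plate 266 rect c [ 479.9 -104. ] size [10.9 82.6] ang 50.6 z p5/50/95 [ 69.1 126.6 131.9]
   corners [[445.0, -82.0], [508.0, -134.0], [515.0, -126.0], [451.0, -74.0]]
platetop 167 rect c [ 479.9 -104.1] size [10.6 82.5] ang 50.6 z p5/50/95 [122.5 129.5 132.3]
   corners [[445.0, -82.0], [508.0, -134.0], [515.0, -126.0], [451.0, -74.0]]
tray 1435 rect c [414.3 214.7] size [134.5  77.7] ang 62.6 z p5/50/95 [0.4 4.  9.5]
   corners [[349.0, 173.0], [418.0, 137.0], [480.0, 257.0], [411.0, 292.0]]
microwave 35199 rect c [756.6 251. ] size [445.6 360.7] ang 60.0 z p5/50/95 [271.7 274.7 277.3]
   corners [[489.0, 148.0], [801.0, -32.0], [1024.0, 354.0], [712.0, 534.0]]
table z -3.127488770005016e-05
salt 235 rect c [356.6  52.3] size [40.6 38. ] ang 87.5 z p5/50/9
[... 1038 characters left out ...]
9.0], [494.0, -31.0], [465.0, -8.0]]
track 545 rect c [502.9 -72.1] size [84.7 69.5] ang 51.7 z p5/50/95 [24.5 33.3 36.4]
   corners [[449.0, -84.0], [504.0, -127.0], [556.0, -60.0], [502.0, -17.0]]
plate 678 rect c [ 479.  -100.7] size [13.9 81.6] ang 49.9 z p5/50/95 [ 64.3 103.2 129.9]
   corners [[443.0, -80.0], [506.0, -132.0], [515.0, -122.0], [452.0, -69.0]]
platetop 189 rect c [ 479.  -101.1] size [13.3 81. ] ang 49.7 z p5/50/95 [121.3 128.1 131.1]
   corners [[444.0, -80.0], [506.0, -132.0], [514.0, -122.0], [452.0, -70.0]]
tray 10 rect c [165.7  98.6] size [26.5  2.2] ang 88.0 z p5/50/95 [-895.5 -882.9 -865.2]
   corners [[164.0, 85.0], [166.0, 85.0], [167.0, 112.0], [165.0, 112.0]]
```

Run:
```python
from h import *
f=np.load("top0.npz");p,d=f["p"],f["d"];w=cloud("top",p,d);z=w[:,:,2]
H,S,V=cv2.split(cv2.cvtColor(p,cv2.COLOR_RGB2HSV))
red=((H<8)|(H>172))&(S>120)&(d>0)
a=np.radians(50.5);ex=np.array([np.cos(a),np.sin(a)]);ey=np.array([-ex[1],ex[0]]);o=np.array([.5115,-.064])
g=np.dstack([(w[:,:,:2]-o)@ex,(w[:,:,:2]-o)@ey,z])*1000
# red in guide frame: min x per y bin, top face and any height
for lo in range(-180,260,30):
    out=[]
    for zl,zh in((260,290),(20,255)):
        m=red&(g[:,:,1]>lo)&(g[:,:,1]<lo+30)&(z>zl/1e3)&(z<zh/1e3)
        out.append((int(m.sum()),np.round(np.percentile(g[:,:,0][m],[.5,2]),0).tolist() if m.sum()>20 else None))
    print(lo,out)
# joint refined guide from profile: track edges
m=(S<40)&(z>.022)&(z<.042)&(abs(g[:,:,0])<135)&(abs(g[:,:,1])<50)
for nm,sel,ax in(("x",abs(g[:,:,1])<25,0),("y",(g[:,:,0]>-20)&(g[:,:,0]<110),1)):
    q=g[:,:,ax][m&sel];print("track",nm,np.round(np.percentile(q,[.5,2,98,99.5]),1))
for lo in (-20,10,40,70,95):
    s=m&(g[:,:,0]>lo)&(g[:,:,0]<lo+20);print("y-range at x",lo,np.round(np.percentile(g[:,:,1][s],[1,99]),1))
m=(S>60)&(H<30)&(z>.002)&(z<.02)&(abs(g[:,:,0])<140)&(abs(g[:,:,1]-50)<40)
print("wood x",np.round(np.percentile(g[:,:,0][m],[.5,2,98,99.5]),1),"y",np.round(np.percentile(g[:,:,1][m],[.5,2,98,99.5]),1))
s=(z>.118)&(z<.14)&(S>60)&(abs(g[:,:,0]+50)<30)&(abs(g[:,:,1])<60);q=g[s]
print("plate",np.round(np.percentile(q,[1,50,99],axis=0),1))
# tray yaw: dark mask edges
m=(V<130)&(S>30)&(z<.02)&(d>0);m[:225]=0;m[290:]=0;m[:,:185]=0;m[:,253:]=0
r=rect(w,m,"tray")
```

```text
-180 [(1171, [204.0, 215.0]), (13, None)]
-150 [(2338, [199.0, 204.0]), (88, [195.0, 195.0])]
-120 [(2624, [194.0, 199.0]), (91, [190.0, 190.0])]
-90 [(2933, [189.0, 195.0]), (89, [185.0, 185.0])]
-60 [(3054, [184.0, 191.0]), (104, [180.0, 180.0])]
-30 [(3080, [180.0, 186.0]), (101, [175.0, 175.0])]
0 [(3095, [174.0, 181.0]), (108, [170.0, 170.0])]
30 [(3136, [169.0, 176.0]), (98, [165.0, 165.0])]
60 [(3150, [164.0, 171.0]), (100, [160.0, 160.0])]
90 [(3173, [160.0, 166.0]), (100, [155.0, 155.0])]
120 [(3168, [154.0, 161.0]), (119, [151.0, 151.0])]
150 [(2559, [170.0, 194.0]), (46, [153.0, 154.0])]
180 [(1259, [337.0, 356.0]), (26, [533.0, 535.0])]
210 [(150, [507.0, 514.0]), (5, None)]
240 [(0, None), (0, None)]
track x [-121.2 -119.8  116.1  117.6]
track y [-35.6 -34.8  32.2  32.5]
y-range at x -20 [-34.7  32.3]
y-range at x 10 [-34.8  32.2]
y-range at x 40 [-35.7  32.4]
y-range at x 70 [-35.2  32.3]
y-range at x 95 [-34.6  32.5]
wood x [-123.9 -120.6  119.2  122.3] y [31.8 32.8 67.8 68.4]
plate [[-56.2 -41.5 118.8]
 [-50.1  -1.2 129.4]
 [-45.8  39.5 133.6]]
tray 1435 rect c [414.3 214.7] size [134.5  77.7] ang 62.6 z p5/50/95 [0.4 4.  9.5]
   corners [[349.0, 173.0], [418.0, 137.0], [480.0, 257.0], [411.0, 292.0]]
```

Guide yaw is about 50.5° and the stop sits at guide x ≈ −49, with its plate centre at world (0.4795, −0.1026). The hand's 190 mm side only just clears the microwave at the bay. So I'll grip the plate about 22 mm off centre, away from the microwave, and lift at the near end of the bay. First move: rise and turn.

>>> jog_arm:
  motion:
    - [[0,0,-0.93,0,0,0.137,0],[0,0,-0.93,0,0,0.137,0],[0,0,-0.93,0,0,0.137,0],[0,0,-0.93,0,0,0.137,0]]

```text
time_s: 0.5
tool_pos: [0.1658, 0.6289, 0.3308]
tool_rot: [179.9, -0.0, 140.5]
force: [-0.4, -0.7, 0.2]
grip_width: 0.0869
grasp_force: 0.0
```

>>> jog_arm:
  motion:
    - [[-0.94,-0.34,0,0,0,0,0],[-0.94,-0.34,0,0,0,0,0],[-0.94,-0.34,0,0,0,0,0]]

```text
time_s: 0.8
tool_pos: [0.2228, 0.5362, 0.3281]
tool_rot: [-179.8, 0.3, 140.2]
force: [-0.4, -0.1, -0.4]
grip_width: 0.0871
grasp_force: 0.0
```

Works as expected, so I'll continue along the path.

>>> jog_arm:
  motion:
    - [[-0.94,-0.34,0,0,0,0,0],[-0.94,-0.34,0,0,0,0,0],[-0.94,-0.34,0,0,0,0,0]]

```text
time_s: 1.1
tool_pos: [0.2732, 0.4502, 0.3287]
tool_rot: [-179.9, 0.2, 140.1]
force: [-0.3, 0.5, -0.5]
grip_width: 0.087
grasp_force: 0.0
```

>>> jog_arm:
  motion:
    - [[-0.94,-0.34,0,0,0,0,0],[-0.94,-0.34,0,0,0,0,0],[-0.94,-0.34,0,0,0,0,0]]

```text
time_s: 1.4
tool_pos: [0.3233, 0.3643, 0.3289]
tool_rot: [-179.9, 0.2, 140.1]
force: [0.3, -0.2, -0.7]
grip_width: 0.0869
grasp_force: 0.0
```

>>> jog_arm:
  motion:
    - [[-0.94,-0.34,0,0,0,0,0],[-0.94,-0.34,0,0,0,0,0],[-0.94,-0.34,0,0,0,0,0]]

```text
time_s: 1.7
tool_pos: [0.3734, 0.2785, 0.329]
tool_rot: [-179.9, 0.1, 140.1]
force: [0.0, -0.1, 0.7]
grip_width: 0.0871
grasp_force: 0.0
```

>>> jog_arm:
  motion:
    - [[-0.94,-0.34,0,0,0,0,0],[-0.94,-0.34,0,0,0,0,0],[-0.94,-0.34,0,0,0,0,0]]

```text
time_s: 2.0
tool_pos: [0.4238, 0.1923, 0.329]
tool_rot: [-179.9, 0.1, 140.0]
force: [-0.2, -0.1, 0.7]
grip_width: 0.0871
grasp_force: 0.0
```

>>> jog_arm:
  motion:
    - [[-0.87,-0.65,0,0,0,0,0],[-0.87,-0.65,0,0,0,0,0],[-0.87,-0.65,0,0,0,0,0]]

```text
time_s: 2.3
tool_pos: [0.4477, 0.0875, 0.3292]
tool_rot: [-179.9, 0.1, 140.2]
force: [-0.6, -0.2, -0.1]
grip_width: 0.087
grasp_force: 0.0
```

>>> jog_arm:
  motion:
    - [[-0.87,-0.65,0,0,0,0,0],[-0.87,-0.65,0,0,0,0,0],[-0.87,-0.65,0,0,0,0,0]]

```text
time_s: 2.6
tool_pos: [0.4731, -0.0179, 0.3293]
tool_rot: [-179.9, 0.1, 140.1]
force: [0.4, 0.0, -0.3]
grip_width: 0.0871
grasp_force: 0.0
```

>>> jog_arm:
  motion:
    - [[-0.87,-0.65,0,0,0,0,0],[-0.87,-0.65,0,0,0,0,0],[-0.87,-0.65,0,0,0,0,0],[-0.87,-0.65,0,0,0,0,0]]

```text
time_s: 3.0
tool_pos: [0.4985, -0.1184, 0.3289]
tool_rot: [-179.9, -0.0, 140.4]
force: [0.5, 0.2, 0.6]
grip_width: 0.0869
grasp_force: 0.0
```

>>> jog_arm:
  motion:
    - [[0,0,1.0,0,0,0,0],[0,0,1.0,0,0,0,0],[0,0,1.0,0,0,0,0]]

```text
time_s: 3.3
tool_pos: [0.4935, -0.1135, 0.2226]
tool_rot: [-179.6, -0.7, 140.8]
force: [-0.1, -0.1, -0.1]
grip_width: 0.0867
grasp_force: 0.0
```

>>> jog_arm:
  motion:
    - [[0,0,0.7,0,0,0,0],[0,0,0.7,0,0,0,0],[0,0,0.7,0,0,0,0]]

```text
time_s: 3.6
tool_pos: [0.4979, -0.1154, 0.1587]
tool_rot: [-179.9, -0.2, 140.7]
force: [-0.4, 0.5, 0.6]
grip_width: 0.0869
grasp_force: 0.0
```

Run:
```python
from h import *
for n in("side","top"):
    p,d=env.read_camera(n);np.savez(n+"1.npz",p=p,d=d)
    s=p[90:210,230:370] if n=="side" else p[180:280,260:400]
    cv2.imwrite(f"pics/{n}1.png",cv2.resize(s[:,:,::-1],None,fx=4,fy=4,interpolation=cv2.INTER_CUBIC))
```

```text
(no output)
```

View pics/side1.png

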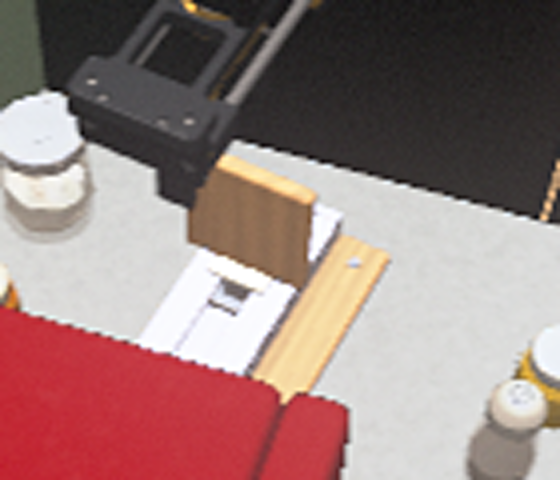

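Run:
```python
from h import *
o=env.get_obs();print(o["tool_pos"],o["tool_rot"])
T=R.from_euler("xyz",o["tool_rot"],degrees=True).as_matrix()
for n,c0 in(("side",(230,90)),("top",(260,180))):
    i=env.camera_info(n);C=R.from_euler("xyz",i["orientation"],degrees=True).as_matrix();K=i["camera_matrix"]
    def pr(X): c=K@(C.T@(np.array(X)-i["origin"]));return np.round((c[:2]/c[2]-c0)*4)
    for nm,v in dict(tcp=(0,0,0),tipA=(0,.0435,.014),tipB=(0,-.0435,.014),backA=(0,.0585,.014),base=(0,0,-.056),b1=(.0375,.095,-.056),b2=(-.0375,.095,-.056)).items(): print(n,nm,pr(o["tool_pos"]+T@v))
    print(n,"plate top corners",pr((.4475,-.0745,.13)),pr((.512,-.1285,.13)))
```

```text
[ 0.50014049 -0.11655619  0.16160327] [1.79914928e+02 9.37480774e-02 1.40685272e+02]
side tcp [210. 117.]
side tipA [173. 186.]
side tipB [244.  84.]
side backA [160. 204.]
side base [210.  45.]
side b1 [187. 193.]
side b2 [ 59. 138.]
side plate top corners [313. 197.] [186. 142.]
top tcp [378. 167.]
top tipA [315. 121.]
top tipB [432. 215.]
top backA [295. 105.]
top base [398. 163.]
top b1 [218. 107.]
top b2 [304.  -0.]
top plate top corners [298. 259.] [387. 149.]
```

View pics/top1.png

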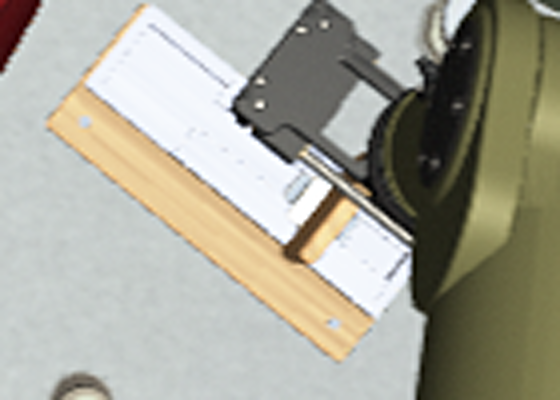

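The projected tool and plate corners match the pictures: the fingers straddle the plate, which is at about (330,225) in the top crop. Now I'll descend and grip.

>>> jog_arm:
  motion:
    - [[0,0,0.3,0,0,0,0],[0,0,0.58,0,0,0,0],[0,0,0.58,0,0,0,0],[0,0,0.58,0,0,0,0]]

```text
time_s: 4.1
tool_pos: [0.5, -0.1175, 0.1036]
tool_rot: [179.9, 0.1, 140.6]
force: [-0.5, 0.7, 0.6]
grip_width: 0.0871
grasp_force: 0.0
```

>>> jog_arm:
  motion:
    - [[0,0,0,0,0,0,1],[0,0,0,0,0,0,1],[0,0,0,0,0,0,1],[0,0,0,0,0,0,1],[0,0,0,0,0,0,1]]
  grip_force: 35

```text
time_s: 4.6
tool_pos: [0.4987, -0.1176, 0.1018]
tool_rot: [180.0, 0.0, 140.6]
force: [0.5, -0.6, -0.1]
grip_width: 0.0545
grasp_force: 0.0
```

>>> jog_arm:
  motion:
    - [[0,0,0,0,0,0,1],[0,0,0,0,0,0,1],[0,0,0,0,0,0,1],[0,0,0,0,0,0,1],[0,0,0,0,0,0,1]]

```text
time_s: 5.1
tool_pos: [0.4986, -0.1177, 0.1015]
tool_rot: [180.0, -0.0, 140.6]
force: [0.4, 0.5, 0.2]
grip_width: 0.0153
grasp_force: 0.0
```

>>> jog_arm:
  motion:
    - [[0,0,0,0,0,0,1],[0,0,0,0,0,0,1],[0,0,0,0,0,0,1],[0,0,0,0,0,0,1]]

```text
time_s: 5.5
tool_pos: [0.4985, -0.1177, 0.1015]
tool_rot: [180.0, -0.0, 140.6]
force: [0.3, -0.5, -0.1]
grip_width: 0.0117
grasp_force: 35.0
```

Gripped: 11.7 mm opening at 35 N. Slide along the track.

>>> jog_arm:
  motion:
    - [[0,0.1,0,0,0,0,1],[0,0.2,0,0,0,0,1],[0,0.3,0,0,0,0,1],[0,0.3,0,0,0,0,1]]

```text
time_s: 5.9
tool_pos: [0.5192, -0.0922, 0.1015]
tool_rot: [179.9, 0.0, 140.7]
force: [0.9, 0.7, 0.1]
grip_width: 0.012
grasp_force: 35.0
```

>>> jog_arm:
  motion:
    - [[0,0.15,0,0,0,0,1],[0,0.3,0,0,0,0,1],[0,0.45,0,0,0,0,1],[0,0.6,0,0,0,0,1],[0,0.6,0,0,0,0,1]]

```text
time_s: 6.4
tool_pos: [0.5578, -0.0449, 0.1016]
tool_rot: [179.9, 0.0, 140.8]
force: [1.5, 1.0, 0.6]
grip_width: 0.0119
grasp_force: 35.0
```

>>> jog_arm:
  motion:
    - [[0,0.1,0,0,0,0,1],[0,0.2,0,0,0,0,1],[0,0.27,0,0,0,0,1],[0,0.27,0,0,0,0,1]]

```text
time_s: 6.8
tool_pos: [0.5738, -0.0258, 0.1015]
tool_rot: [179.9, 0.0, 140.6]
force: [0.7, 1.6, -0.7]
grip_width: 0.012
grasp_force: 35.0
```

Run:
```python
from h import *
p,d=env.read_camera("top");np.savez("top2.npz",p=p,d=d)
cv2.imwrite("pics/top2.png",cv2.resize(p[150:280,220:380,::-1],None,fx=4.5,fy=4.5,interpolation=cv2.INTER_CUBIC))
```

```text
(no output)
```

View pics/top2.png

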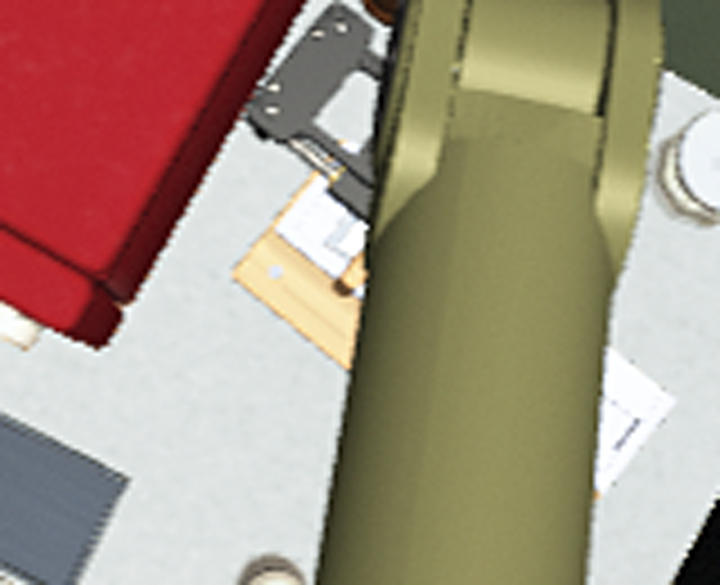

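The stop is now at guide x ≈ 70.6. In the crop the hand's left corner, at (245,110), lies close to the microwave's side. I'll measure the gap.

Run:
```python
from h import *
f=np.load("top2.npz");p,d=f["p"],f["d"];w=cloud("top",p,d);z=w[:,:,2]
H,S,V=cv2.split(cv2.cvtColor(p,cv2.COLOR_RGB2HSV))
n=np.array([.5,.866]);s=(w[:,:,:2]@n)*1000
m=np.zeros(d.shape,bool);m[150:190,262:305]=1;red=((H<8)|(H>172))&(S>120)
h=m&~red&(z>.13)&(z<.3)&(d>0);print("hand n max",np.percentile(s[h],[50,97,99,100]),"z",np.percentile(z[h],[2,50,98]),h.sum())
for lo in range(265,300,8):
    q=h.copy();q[:,:lo]=0;q[:,lo+8:]=0
    if q.any(): print(lo,np.round(np.percentile(s[q],[90,98,100])),np.round(np.median(z[q]),3))
r=red&(z>.05)&(d>0);r[:150]=0;r[230:]=0;r[:,:230]=0;print("mw n min",np.percentile(s[r],[.2,1,3]))
q=p[150:190,262:305]
```

```text
hand n max [336.47474084 356.60220451 358.98529216 360.62897037] z [0.17329618 0.19994446 0.20387285] 613
273 [359. 360. 361.] 0.2
281 [353. 356. 357.] 0.2
289 [347. 351. 352.] 0.2
297 [335. 340. 342.] 0.2
mw n min [372.6242711  372.73983262 372.83852301]
```

There is a 12 mm gap, so I'll go 5.5 mm further (stop x ≈ 76) and then lift straight up.

>>> jog_arm:
  motion:
    - [[0,0.03,0,0,0,0,1],[0,0.06,0,0,0,0,1],[0,0.06,0,0,0,0,1],[0,0.06,0,0,0,0,1]]

```text
time_s: 7.25
tool_pos: [0.5769, -0.0224, 0.1015]
tool_rot: [180.0, 0.0, 140.6]
force: [1.1, 1.1, -1.0]
grip_width: 0.0118
grasp_force: 35.0
```

>>> jog_arm:
  motion:
    - [[0,0,-0.03,0,0,0,1],[0,0,-0.06,0,0,0,1],[0,0,-0.09,0,0,0,1],[0,0,-0.09,0,0,0,1]]

```text
time_s: 7.65
tool_pos: [0.577, -0.0227, 0.1112]
tool_rot: [179.9, 0.0, 140.6]
force: [0.7, 0.0, -2.3]
grip_width: 0.0115
grasp_force: 35.0
```

It is free of the track: only the stop's weight shows on the wrist. Before going to the tray I'll measure the microwave's handle.

Run:
```python
from h import *
f=np.load("top0.npz");p,d=f["p"],f["d"];w=cloud("top",p,d);z=w[:,:,2]
H,S,V=cv2.split(cv2.cvtColor(p,cv2.COLOR_RGB2HSV))
c=np.array([.4143,.2147]);a=np.radians(62.6);ex=np.array([np.cos(a),np.sin(a)]);ey=np.array([-ex[1],ex[0]])
tx=(w[:,:,:2]-c)@ex*1000;ty=(w[:,:,:2]-c)@ey*1000
red=((H<8)|(H>172))&(S>120)
for lo in range(-120,150,20):
    s=(tx>lo)&(tx<lo+20)&(d>0)&(ty>-160)&(ty<60)
    a1=s&red&(z>.05);b=s&~red&(z>.03)
    print(lo,"red ymax",np.round(np.percentile(ty[a1],99.5)) if a1.sum()>5 else None,"other n",b.sum(),(np.round(np.percentile(ty[b],99)),np.round(np.percentile(z[b]*1000,[5,50,95]))) if b.sum()>5 else None)
m=(V<130)&(S>30)&(z<.02)&(d>0);m[:225]=0;m[290:]=0;m[:,:185]=0;m[:,253:]=0
print("tray x",np.percentile(tx[m],[.5,2,98,99.5]),"y",np.percentile(ty[m],[.5,2,98,99.5]))
for lo in(-60,-30,0,30): s=m&(tx>lo)&(tx<lo+30);print(lo,np.percentile(ty[s],[1,99]))
```

```text
-120 red ymax None other n 0 None
-100 red ymax None other n 0 None
-80 red ymax None other n 0 None
-60 red ymax None other n 0 None
-40 red ymax -100.0 other n 16 (np.float64(-101.0), array([33., 45., 63.]))
-20 red ymax -99.0 other n 7 (np.float64(-96.0), array([ 91., 232., 238.]))
0 red ymax -100.0 other n 38 (np.float64(-81.0), array([ 59.,  69., 252.]))
20 red ymax -101.0 other n 59 (np.float64(-81.0), array([ 67.,  72., 254.]))
40 red ymax -102.0 other n 18 (np.float64(-84.0), array([ 61., 239., 251.]))
60 red ymax -103.0 other n 1 None
80 red ymax -104.0 other n 127 (np.float64(-66.0), array([ 56., 161., 247.]))
100 red ymax -104.0 other n 155 (np.float64(-62.0), array([ 59., 228., 254.]))
120 red ymax -106.0 other n 27 (np.float64(-15.0), array([31., 42., 66.]))
140 red ymax -106.0 other n 171 (np.float64(-6.0), array([36., 80., 89.]))
tray x [-66.55080863 -63.7842012   64.19928883  66.67603911] y [-38.64579852 -36.71350551  35.56184561  37.64594985]
-60 [-38.54934654  37.40013776]
-30 [-38.13976975  35.66629482]
0 [-33.90280881  36.26323259]
30 [-38.74141484  37.61264221]
```

>>> jog_arm:
  motion:
    - [[0,-0.1,-0.3,0,0,0,1],[0,-0.2,-0.6,0,0,0,1],[0,-0.3,-0.9,0,0,0,1],[0,-0.3,-0.9,0,0,0,1]]

```text
time_s: 8.05
tool_pos: [0.5595, -0.048, 0.2049]
tool_rot: [179.7, 0.3, 140.4]
force: [0.5, -0.3, -2.9]
grip_width: 0.0117
grasp_force: 35.0
```

>>> jog_arm:
  motion:
    - [[0.2,-0.02,-0.3,0,0,0,1],[0.45,-0.04,-0.5,0,0,0,1],[0.69,-0.06,-0.5,0,0,0,1],[0.69,-0.06,-0.5,0,0,0,1]]

```text
time_s: 8.45
tool_pos: [0.4987, -0.0038, 0.2501]
tool_rot: [179.9, -0.2, 140.8]
force: [0.9, -1.0, -2.3]
grip_width: 0.012
grasp_force: 35.0
```

>>> jog_arm:
  motion:
    - [[0.2,-0.02,-0.3,0,0,0,1],[0.45,-0.04,-0.5,0,0,0,1],[0.69,-0.06,-0.5,0,0,0,1],[0.69,-0.06,-0.5,0,0,0,1]]

```text
time_s: 8.85
tool_pos: [0.442, 0.0348, 0.3002]
tool_rot: [179.9, -0.1, 140.8]
force: [-1.4, -0.7, -2.6]
grip_width: 0.0117
grasp_force: 35.0
```

>>> jog_arm:
  motion:
    - [[0,0,0,0,0,-0.03,1],[0,0,0,0,0,-0.067,1],[0,0,0,0,0,-0.067,1]]

```text
time_s: 9.15
tool_pos: [0.4437, 0.032, 0.2996]
tool_rot: [-179.9, -0.0, 152.6]
force: [0.3, 0.3, -1.5]
grip_width: 0.0117
grasp_force: 35.0
```

>>> jog_arm:
  motion:
    - [[0.15,0.22,0,0,0,0,1],[0.3,0.44,0,0,0,0,1],[0.445,0.655,0,0,0,0,1],[0.445,0.655,0,0,0,0,1]]

```text
time_s: 9.55
tool_pos: [0.4334, 0.1149, 0.2994]
tool_rot: [-179.9, -0.1, 152.8]
force: [-0.0, -0.5, -2.1]
grip_width: 0.0116
grasp_force: 35.0
```

>>> jog_arm:
  motion:
    - [[0.15,0.22,0,0,0,0,1],[0.3,0.44,0,0,0,0,1],[0.445,0.655,0,0,0,0,1],[0.445,0.655,0,0,0,0,1]]

```text
time_s: 9.95
tool_pos: [0.4239, 0.1931, 0.2995]
tool_rot: [-179.9, -0.1, 152.8]
force: [-1.3, 0.4, -1.0]
grip_width: 0.0113
grasp_force: 35.0
```

>>> jog_arm:
  motion:
    - [[0,0,0.3,0,0,0,1],[0,0,0.6,0,0,0,1],[0,0,0.9,0,0,0,1],[0,0,0.9,0,0,0,1]]

```text
time_s: 10.35
tool_pos: [0.4225, 0.1871, 0.2064]
tool_rot: [-179.5, -0.2, 152.4]
force: [-0.5, -0.4, -1.9]
grip_width: 0.0119
grasp_force: 35.0
```

>>> jog_arm:
  motion:
    - [[0,0,0.3,0,0,0,1],[0,0,0.6,0,0,0,1],[0,0,0.75,0,0,0,1],[0,0,0.8,0,0,0,1],[0,0,0.8,0,0,0,1]]

```text
time_s: 10.85
tool_pos: [0.4252, 0.1895, 0.1312]
tool_rot: [180.0, 0.0, 152.6]
force: [0.6, 0.5, -2.0]
grip_width: 0.0119
grasp_force: 35.0
```

Run:
```python
from h import *
out=[]
for n,b in(("side",(190,310,280,400)),("top",(190,300,170,280))):
    p,d=env.read_camera(n);np.savez(n+"3.npz",p=p,d=d)
    out.append(cv2.resize(p[b[0]:b[1],b[2]:b[3],::-1],(400,400),interpolation=cv2.INTER_CUBIC))
    w=cloud(n,p,d);H,S,V=cv2.split(cv2.cvtColor(p,cv2.COLOR_RGB2HSV));z=w[:,:,2]
    m=(S>60)&(H<30)&(H>5)&(z>.07)&(z<.15)&(d>0)&(np.hypot(w[:,:,0]-.41,w[:,:,1]-.2)<.08)
    rect(w,m,n+" plate")
cv2.imwrite("pics/p3.png",np.hstack(out))
```

```text
side plate 134 rect c [377.8 219.9] size [ 3.7 21.1] ang 66.7 z p5/50/95 [ 86.2 120.1 147.5]
   corners [[367.0, 222.0], [387.0, 214.0], [388.0, 217.0], [369.0, 226.0]]
top plate none
```

View pics/p3.png

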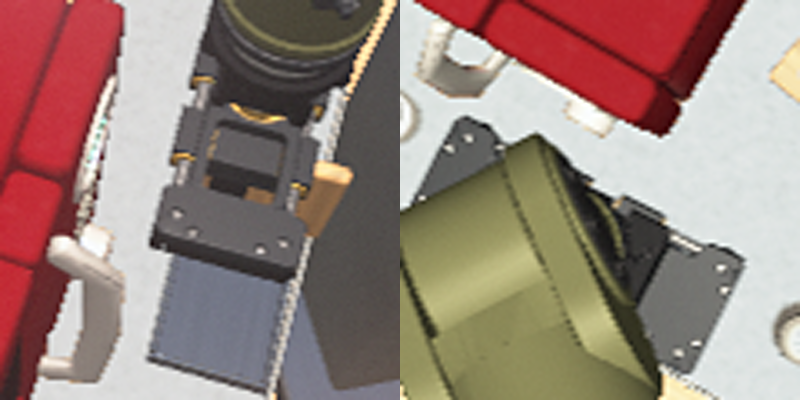

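The left half of the picture shows the plate's outer edge at (335,200). It measures about (0.368, 0.224), where I expect (0.367, 0.220), and the hand clears the handle. I'll lower the stop.

>>> jog_arm:
  motion:
    - [[0,0,0.15,0,0,0,1],[0,0,0.28,0,0,0,1],[0,0,0.36,0,0,0,1],[0,0,0.38,0,0,0,1],[0,0,0.38,0,0,0,1]]

```text
time_s: 11.45
tool_pos: [0.4246, 0.1897, 0.0925]
tool_rot: [-180.0, -0.0, 152.6]
force: [0.0, 0.2, -0.8]
grip_width: 0.0117
grasp_force: 35.0
```

>>> jog_arm:
  motion:
    - [[0,0,0.01,0,0,0,1],[0,0,0.02,0,0,0,1],[0,0,0.03,0,0,0,1],[0,0,0.03,0,0,0,1]]

```text
time_s: 11.85
tool_pos: [0.4246, 0.1898, 0.0896]
tool_rot: [180.0, 0.0, 152.6]
force: [-0.3, -0.5, -2.0]
grip_width: 0.0116
grasp_force: 35.0
```

>>> jog_arm:
  motion:
    - [[0,0,0.005,0,0,0,1],[0,0,0.01,0,0,0,1],[0,0,0.01,0,0,0,1]]

```text
time_s: 12.15
tool_pos: [0.4248, 0.1898, 0.0894]
tool_rot: [180.0, -0.0, 152.6]
force: [-1.4, -1.2, 6.5]
grip_width: 0.0117
grasp_force: 35.0
```

>>> jog_arm:
  motion:
    - [[0,0,0.003,0,0,0,1],[0,0,0.005,0,0,0,1],[0,0,0.005,0,0,0,1]]

```text
time_s: 12.45
tool_pos: [0.4249, 0.1898, 0.0894]
tool_rot: [180.0, -0.0, 152.6]
force: [-3.9, -1.4, 9.5]
grip_width: 0.0113
grasp_force: 35.0
```

Contact came at 0.0894, as expected (0.0895). I'll release and retreat straight up.

>>> jog_arm:
  motion:
    - [[0,0,0,0,0,0,0.5],[0,0,0,0,0,0,0.5],[0,0,0,0,0,0,0.5],[0,0,0,0,0,0,0.5],[0,0,0,0,0,0,0.5]]

```text
time_s: 12.95
tool_pos: [0.4246, 0.1898, 0.0879]
tool_rot: [-180.0, 0.0, 152.6]
force: [-0.0, 0.2, -0.3]
grip_width: 0.0401
grasp_force: 0.0
```

>>> jog_arm:
  motion:
    - [[0,0,0,0,0,0,0.5],[0,0,0,0,0,0,0.5],[0,0,0,0,0,0,0.5]]

```text
time_s: 13.25
tool_pos: [0.4246, 0.1898, 0.088]
tool_rot: [180.0, 0.0, 152.6]
force: [0.3, 0.4, -0.1]
grip_width: 0.0436
grasp_force: 0.0
```

>>> jog_arm:
  motion:
    - [[0,0,-0.1,0,0,0,0.5],[0,0,-0.3,0,0,0,0.5],[0,0,-0.6,0,0,0,0.5],[0,0,-0.9,0,0,0,0.5],[0,0,-0.9,0,0,0,0.5]]

```text
time_s: 13.75
tool_pos: [0.4272, 0.1911, 0.1828]
tool_rot: [179.6, 0.2, 152.6]
force: [0.4, 0.3, 0.3]
grip_width: 0.0435
grasp_force: 0.0
```

>>> jog_arm:
  motion:
    - [[0,0,-0.4,0,0,0,0.5],[0,0,-0.8,0,0,0,0.5],[0,0,-1,0,0,0,0.5],[0,0,-1,0,0,0,0.5]]

```text
time_s: 14.15
tool_pos: [0.4261, 0.1905, 0.2813]
tool_rot: [179.7, 0.1, 152.6]
force: [0.3, -0.1, 0.1]
grip_width: 0.0436
grasp_force: 0.0
```

>>> jog_arm:
  motion:
    - [[-0.2,-0.3,-0.2,0,0,0,0.5],[-0.4,-0.6,-0.2,0,0,0,0.5],[-0.4,-0.9,-0.2,0,0,0,0.5],[-0.4,-0.9,-0.2,0,0,0,0.5]]

```text
time_s: 14.55
tool_pos: [0.4177, 0.0875, 0.2971]
tool_rot: [-179.9, -0.1, 152.3]
force: [0.5, -0.4, -0.6]
grip_width: 0.0436
grasp_force: 0.0
```

>>> jog_arm:
  motion:
    - [[0,-0.4,0,0,0,0,0.5],[0,-0.8,0,0,0,0,0.5],[0,-1,0,0,0,0,0.5],[0,-1,0,0,0,0,0.5]]

```text
time_s: 14.95
tool_pos: [0.3799, 0.017, 0.3004]
tool_rot: [179.7, 0.2, 152.7]
force: [-0.6, 0.6, 0.8]
grip_width: 0.0437
grasp_force: 0.0
```

Run:
```python
from h import *
out=[]
c=np.array([.4143,.2147]);a=np.radians(62.6);E=np.array([[np.cos(a),np.sin(a)],[-np.sin(a),np.cos(a)]])
for n,b in(("side",(190,310,280,400)),("top",(190,300,170,280))):
    p,d=env.read_camera(n)
    out.append(cv2.resize(p[b[0]:b[1],b[2]:b[3],::-1],(400,400),interpolation=cv2.INTER_CUBIC))
    w=cloud(n,p,d);H,S,V=cv2.split(cv2.cvtColor(p,cv2.COLOR_RGB2HSV));z=w[:,:,2]
    for nm,l,h in(("plate",.03,.15),("platetop",.108,.13)):
        m=(S>60)&(H<30)&(H>5)&(z>l)&(z<h)&(d>0)&(np.hypot(w[:,:,0]-.41,w[:,:,1]-.2)<.08)
        q=rect(w,m,n+nm)
        if q is not None: print("   tray coords of centre",((q[:,:2].min(0)+q[:,:2].max(0))/2-c)@E.T*1000)
cv2.imwrite("pics/p4.png",np.hstack(out));print(env.get_obs()["tool_pos"])
```

```text
sideplate 853 rect c [403.2 202. ] size [12.5 83.1] ang 63.2 z p5/50/95 [ 40.   90.  118.2]
   corners [[363.0, 215.0], [437.0, 178.0], [443.0, 189.0], [369.0, 226.0]]
   tray coords of centre [-16.82104488   4.17905496]
sideplatetop 272 rect c [403.1 201.8] size [12. 83.] ang 63.2 z p5/50/95 [109.9 116.4 119.2]
   corners [[363.0, 215.0], [437.0, 178.0], [443.0, 188.0], [369.0, 226.0]]
   tray coords of centre [-17.0956358    4.21159183]
topplate 234 rect c [403.5 198. ] size [12.3 83.8] ang 62.6 z p5/50/95 [ 73.1 116.2 120.4]
   corners [[363.0, 212.0], [438.0, 173.0], [444.0, 184.0], [369.0, 223.0]]
   tray coords of centre [-20.3627473    1.48758015]
topplatetop 185 rect c [403.5 198.1] size [12.2 83.7] ang 62.6 z p5/50/95 [113.1 117.1 120.5]
   corners [[364.0, 212.0], [438.0, 173.0], [443.0, 184.0], [369.0, 223.0]]
   tray coords of centre [-20.2492525    1.54641026]
[0.38000119 0.01282573 0.30040473]
```

View pics/p4.png

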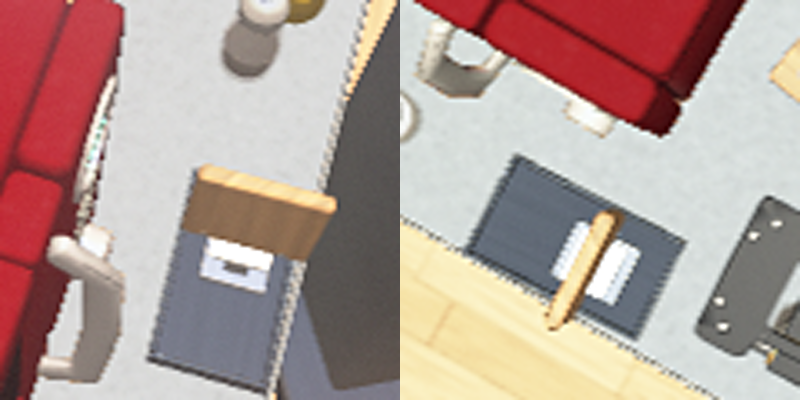

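The stop stands upright in the tray: its top is at 118 mm (4+114), its centre at tray (−18, +3), and its foot lies inside the walls. The hand is clear, so I'm handing the job in.

```bash
python3 -c "
from cell import env
print(env.sign_off())"
```

```text
the job is handed in; nothing more can be done
None
```

The job is handed in: I slid the stop to the open bay, lifted it off there and stood it upright on the tray floor, without touching the jars and shakers, at about 15 s of the 51 s allowed.

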